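# Latch the medicine case

### The job

The sliding lid of the blue medicine case has been left ajar: slide it shut until it meets its black rubber seal, and lower the latch claw so that its lip hooks behind the brass keeper bar on the lid while the red lever is still up. Then swing the lever back and down over centre and press it home until you feel it seat firmly on its rubber stop, so that it stays there and holds the lid tight by itself. Feel your way and ram nothing (lid on seal, claw on keeper, lever on stop: keep each push well under 25 N), and leave the bottles, the stapler and the thermometer where they are.

Things in the scene. Friction and masses are not known exactly. Their poses are not given: they have to be found in the camera images.
- case: blue fixed case, 240 x 150 mm, 66 mm high, origin at the centre of its underside on the worktop. Its x axis (length) points from the latch end to the lid end, z up. An aluminium deck 62 mm above the worktop covers the half at -x and carries the latch; the grey lid (top also 62 mm up) covers the half at +x and slides along x.
- pivot (a point): the lever's pivot axis (parallel to the case's y), at (-30, 0, 75) mm in the case frame, 13 mm above the deck; axes as the case
- lid (a joint): m; 0 = lid just touches the seal, positive = open towards the case's +x, negative = seal squeezed. Slides with about 1.5 N of friction and stays where it is left
- knob (a point): centre of the black knob on the lid, 24 mm across, from 0 to 25 mm above the lid, this point 13 mm above the lid; 115 mm past the pivot along the case's x when the lid is shut; axes as the case
- seal: black rubber strip along the deck's edge that the lid's front edge meets: stiff, 10 N per mm
- keeper_bar (a point): centre of the brass keeper bar on the lid: round, 6 mm thick, 34 mm long along the case's y, 12 mm above the lid; 60 mm past the pivot along the case's x when the lid is shut; axes as the case
- keeper: the brass keeper (bar, two posts, foot) on the lid, origin on the lid's top under the bar
- lever (a joint): rad; 0 = handle leans fully towards the lid (solid stop), standing 68 degrees above level, pointing to the case's +x; grows as it swings up and back towards -x; 1.95 to 2.1 = down on its stop, pointing to -x, about level to 8 degrees below. So handle angle from the case's +x = 68 degrees + this. Friction (about 1.6 N at its end) keeps it where it is left
- lever_end (a point): outer end of the handle, 55 mm from the pivot; the handle is a straight red bar 22 mm wide, 5 mm thick, from 9 to 57 mm from the pivot. Once hooked, the lever is under load from about joint 0.8 and needs about 4 N near its end; dead centre is at about 1.82. Beyond it the pull holds the lever, but friction is too stiff for it to fall home by itself
- stop: black rubber stop on the deck under the closed lever, 42 mm from the pivot towards the case's -x. It is set by a screw: its top stands 4 to 11 mm above the deck, another height each time and not to be read from the poses, so it must be felt. Stiff, about 7 N per mm; the lever must end bearing on it (a press of about 8 N seats it)
- claw (a joint): rad; angle of the steel claw relative to the lever, grows as the claw is raised; tilt of the claw above level = lever + claw. It hangs on a pin on the lever, 12 mm from the pivot, 8 degrees ahead of the handle's angle (76 degrees at lever 0). It moves along with the lever; light friction holds it while steeper than about 0.5 rad, lower it falls by its weight
- hook: turned-down lip at the free end of the claw, which is a steel plate 30 mm wide and 3 mm thick, its top 7.5 mm above the line through its pin, from 40 to 74 mm from the pin (two side arms nearer in); origin at the pin, x along the claw
- hook_edge (a point): lower edge of the lip, 71 mm from the pin along the claw and 5.5 mm below its line. With the lid shut the lip drops freely behind the bar (+x side) when the lever is under about 0.4; with the lever farther back it lands on the bar or short of it. When the claw is down, its plate rests on the bar
- brown_bottle: brown pill bottle with white cap, 44 mm across, 100 high, origin under its centre; bystander
- green_cap_bottle: white pill bottle with green cap, 48 mm across, 76 high, origin under its centre; bystander
- white_bottle: small white pill bottle, 42 mm across, 66 high, origin under its centre; bystander
- red_stapler: red stapler, 135 x 34 x 50 mm, origin under its centre; bystander
- thermometer: white thermometer case, 24 x 132 x 16 mm, origin under its centre; bystander

How it is judged:
On the way, in this order (a step that is already met when the one before it is completed fails the run):
1. the lid is shut, within 3 mm of touching its seal (value of joint lid below 0.003 m), for 0.2 s.
2. with the lever still up, the claw's lip is down behind the keeper bar (value of joint lever below 1.2 rad and x of hook_edge in the frame of keeper_bar between 0.001 and 0.02 m and z of hook_edge in the frame of keeper_bar below -0.002 m), for 0.2 s.
At the end, for the whole second after the job is handed in: the lever lies past dead centre (joint above 1.88 rad), bears on its stop (over 0.3 N) and is at rest, the claw's lip is behind and at least 2 mm below the middle of the keeper bar and pulls it with more than 10 N, and the lid is pressed on its seal (value of joint lever above 1.88 rad and contact force between stop and anything else above 0.3 N and value of joint lid below 0 m and x of hook_edge in the frame of keeper_bar above 0.001 m and z of hook_edge in the frame of keeper_bar below -0.002 m and contact force between hook and keeper above 10 N and velocity of joint lever below 0.1 rad/s); the robot touches nothing.
It fails at once if the lid is rammed into its seal (more than 25 N before the lever has begun to tighten) (contact force between seal and anything else above 25 N and value of joint lever below 0.9 rad).
It fails at once if the claw is pressed on the keeper with more than 25 N before the lever has begun to tighten (contact force between keeper and anything else above 25 N and value of joint lever below 0.9 rad).
It fails at once if the lever is pressed on its stop with more than 25 N (contact force between stop and anything else above 25 N).
It fails at once if a bottle, the stapler or the thermometer is moved more than 20 mm (distance of any of brown_bottle, green_cap_bottle, white_bottle, red_stapler, thermometer from where it was at the start of the episode above 0.02 m).
It also fails if it takes over 61 s, if anything falls off the work surface, if the arm or the gripper's body presses on something with over 40 N, if the wrist force passes 120 N, or if a joint passes its speed limit or range.

### The arm

A 6-joint arm with a two-finger parallel gripper is mounted at the origin on a cart in front of the work surface, level with it; the furniture and walls round the work are solid. World frame = base frame: x ahead of the robot, y to its left, z up, the work surface at z = 0. Lengths are in m, angles in rad, forces in N, time in s.
With the tool pointing down it reaches from about 0.325 to 1 m from the base axis. Payload 5.1 kg.
Tool frame: the origin (TCP) lies midway between the tips of the shut fingers; the grasp point (between the pads) lies 19 mm behind it; z points along the fingers, y is the line along which they close (so a half turn about z gives the same grasp; the last joint's range is limited). The gripper opens to 85 mm and grips with 20 to 120 N. Pads are 22 mm wide; open, the fingers measure 114 mm over their backs; the gripper's body (76 mm by 85 mm) begins 54 mm behind the grasp point. The pads swing forward as they close: fully open they stand 13 mm farther back than shut.
Start: joints at [1.257, 0.124, 1.65, -0, 1.367, -0.083], TCP at [0.149, 0.633, 0.231] pointing down, gripper open.
Joint ranges: [-2.61, 2.61], [-1.02, 2.33], [0.03, 2.71], [-1.35, 4.49], [0.32, 2.68], [-2.91, 2.91]. Speed limits (rad/s): [2.57, 2.57, 3.14, 3.14, 3.14, 3.14].

### API

Orientations are given as a rotation vector (axis times angle).
In Python, from cell import get_obs, cams, robot gives the robot as it stands. The module is installed in compiled form; this text tells all that it offers.
- The arm moves only by the shell command python3 -m pendant 'ROWS' [FORCE]. ROWS is text: rows parted by semicolons, each of 7 numbers parted by spaces: the shift along the tool's x, y, z in mm, then the turn, a rotation vector about the tool's x, y, z in rad, then the gripper command: -1 is fully open, 1 is shut, values between are in proportion. A call has 1 to 10 rows; each row shifts and turns the commanded pose from where the row before left it, along the tool's axes as they then stand; what a row does not reach is not made up. A row lasts 1/10 s, in which the tool goes at most 50 mm and 8.59 degrees, less where a joint would pass 70% of its speed; a pose out of reach is approached as far as the arm can. A call is refused whole if a number of a shift passes 50 or a number of a turn 0.15, either way. A call with a gripper value outside its range is refused whole. The fingers move at their own pace and stop on an object; FORCE is the grip in N (left out, the last holds). Time passes only in rows, so rows that do not move let the fingers close. It gives the time, the measured TCP pose, the force, the opening and the grip force at its end, in the units of the state.
- get_obs(): the state, without advancing time (a new reading comes with each control period).
- cams.grab_frame(name): name is "side" or "top"; returns a dict with "image" (384x512x3 uint8, red, green, blue), "range_z" (384x512 float32, m along the optical axis (not along the pixel's ray), 0 where there is no reading), "fx", "fy", "cx", "cy" (pixels), "R" (3x3) and "t" (3): a world point X has camera coordinates R X + t. Camera axes: x right, y down, z forward; pixel columns grow to the right and rows downward; lengths in m; the calibration is good to about 2 mm. A picture is of the moment at which its call begins.
- robot.sign_off(): hands the job in; it is judged then, once.
The state is a dict: "t": time; "qpos": joint angles; "joint_velocities": joint speeds; "effort": joint torques, N m; "tcp_pos": TCP position; "eef_rot": TCP orientation; "contact_force": force on the tool from outside, world axes, zero at the start; "ft_torque": the same for the moment, N m; "opening": finger opening in m; "grasp_force": force on a finger pad.
Only numpy, scipy, OpenCV 4.12 (cv2) and the standard library are available. Lean on these libraries where they do the work, as an engineer would, in place of code of your own. Each camera call takes 0.05 s, during which the arm holds its last target. There are 200 camera calls.

## Working session

There is one attempt and no reset: what is moved stays moved. The work goes in short steps, Python scripts to look and compute and a shell command to move; the robot and the scene stay as the last step left them, time stands still between calls to the robot, and variables do not carry over. Pictures are saved under pics/ and viewed, at most 10 in all, crops included, and the job is handed in when it is done.

```bash
mkdir -p pics
python3 - <<'E'
from cell import get_obs,cams
import cv2,numpy as np
o=get_obs();print(o['t'],o['tcp_pos'],o['eef_rot'],o['opening'],o['contact_force'])
for n in("top","side"):
    f=cams.grab_frame(n);np.savez(n+'0.npz',**f)
    print(n,f['fx'],f['cx'],f['cy'],f['R'].round(3).tolist(),f['t'],(-f['R'].T@f['t']).round(3))
    cv2.imwrite(f'pics/{n}0.png',f['image'][:,:,::-1])
E
```

```text
0.0 [0.14854126 0.63214939 0.23002901] [-0.36171271 -3.12026018  0.00330385] 0.08538174505872037 [-0.29185558 -0.6035631  -0.24048112]
top 403.94049209940914 260.51710444521217 194.07087090279106 [[-0.02, -1.0, -0.015], [-0.993, 0.022, -0.113], [0.113, 0.013, -0.994]] [0.01386689 0.59574111 1.2768386 ] [ 0.448 -0.015  1.336]
side 384.0318268589495 252.13354023665295 184.54358920355256 [[-0.999, 0.046, -0.018], [0.036, 0.419, -0.907], [-0.034, -0.907, -0.42]] [0.62044268 0.07250819 1.36501678] [0.663 1.179 0.65 ]
```

View pics/top0.png

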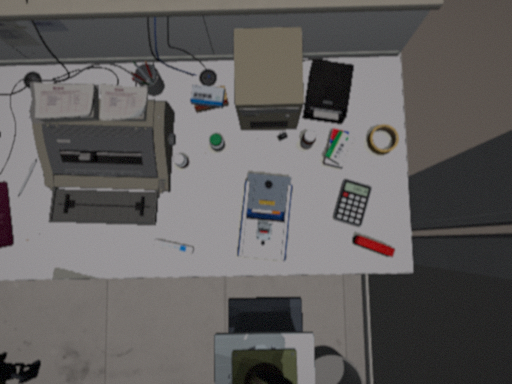

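View pics/side0.png

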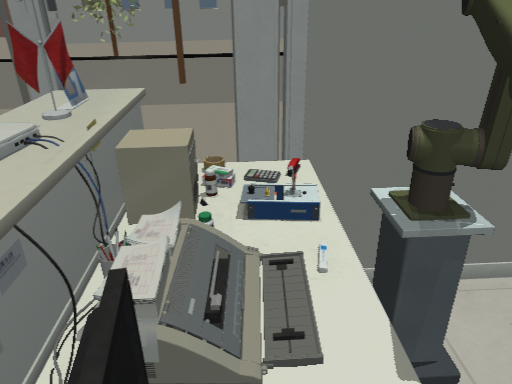

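The top view shows the case at about (265,215), its dark knob at (268,183) on the far side and the latch near (264,235). The side view shows the red lever up at (294,165). I'll enlarge both.

Run:
```python
import cv2,numpy as np
a=np.load('top0.npz')['image'][165:265,225:305,::-1];b=np.load('side0.npz')['image'][150:225,232:327,::-1]
A=cv2.resize(a,None,fx=5,fy=5,interpolation=cv2.INTER_CUBIC);B=cv2.resize(b,None,fx=4,fy=4,interpolation=cv2.INTER_CUBIC)
im=np.zeros((500,800,3),np.uint8);im[:,:400]=A;im[:B.shape[0],410:410+B.shape[1]]=B
cv2.imwrite('pics/z0.png',np.clip(im*1.5,0,255).astype(np.uint8))
```

```text
(no output)
```

View pics/z0.png

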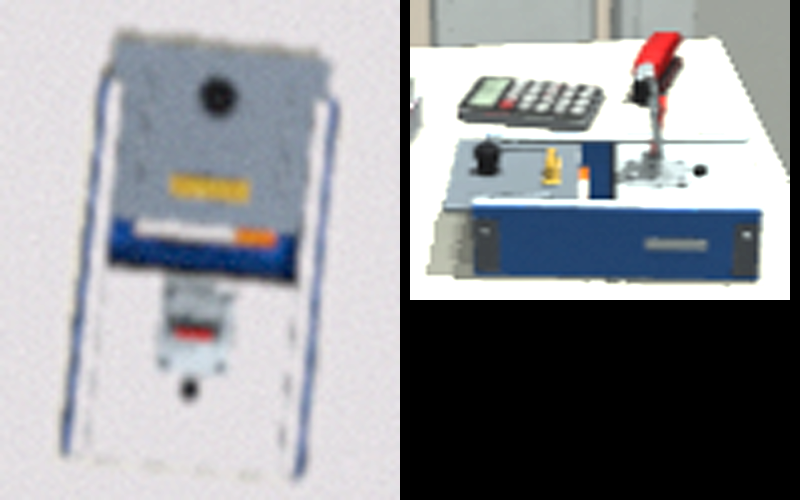

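The enlarged top view shows the knob at about (268.4,184.4), the keeper at (267,202.6) and the stop at (262.6,242.8). The lid is open by a wide blue gap and the lever/claw stand up near (264,231). Next I'll compute positions.

```bash
cat > h.py <<'E'
import numpy as np,cv2
def ray(f,u,v,z):
    d=f['R'].T@np.array([(u-f['cx'])/f['fx'],(v-f['cy'])/f['fy'],1]);c=-f['R'].T@f['t']
    return c+d*(z-c[2])/d[2]
def pts(f,m):
    v,u=np.nonzero(m&(f['range_z']>0));r=f['range_z'][v,u]
    P=np.stack([(u-f['cx'])/f['fx']*r,(v-f['cy'])/f['fy']*r,r],1)
    return (P-f['t'])@f['R'],u,v
def cent(m,box):
    mm=np.zeros_like(m);u0,v0,u1,v1=box;mm[v0:v1,u0:u1]=m[v0:v1,u0:u1]
    v,u=np.nonzero(mm);return u.mean(),v.mean(),len(u),mm
E
python3 - <<'E'
from h import *
f=dict(np.load('top0.npz'));g=dict(np.load('side0.npz'))
im=f['image'].astype(int);mx=im.max(2);hsv=cv2.cvtColor(f['image'],cv2.COLOR_RGB2HSV).astype(int)
H,S,V=hsv[...,0],hsv[...,1],hsv[...,2]
print('V med',np.median(V[165:265,225:305]))
for n,m,box,z in [('knob',V<45,(260,176,278,194),.087),('keeper',(H>18)&(H<32)&(S>120),(255,196,280,210),.077),('stop',V<70,(257,238,268,248),.069)]:
    u,v,k,mm=cent(m,box);print(n,u,v,k,ray(f,u,v,z).round(4),np.median(pts(f,mm)[0],0).round(4))
# case side stripes (blue outer walls)
blue=(H>100)&(H<130)&(S>110)
for n,box in[('L',(236,180,248,258)),('R',(283,182,295,262))]:
    u,v,k,mm=cent(blue,box);vv,uu=np.nonzero(mm)
    P=np.array([ray(f,a,b,.066) for a,b in zip(uu,vv)])
    l=cv2.fitLine(P[:,:2].astype(np.float32),cv2.DIST_HUBER,0,.01,.01).ravel();print(n,k,l.round(4),np.degrees(np.arctan2(l[1],l[0])), 'x',P[:,0].min(),P[:,0].max())
# whole-case points above 0.055 in depth
P,u,v=pts(f,np.ones_like(blue));s=(P[:,2]>.05)&(P[:,2]<.2)&(abs(P[:,0]-.4)<.22)&(u>230)&(u<300)&(v>165)&(v<268)
Q=P[s];print('rect',cv2.minAreaRect(Q[(Q[:,2]<.068)][:,:2].astype(np.float32)))
# side view: red lever / depth
hs=cv2.cvtColor(g['image'],cv2.COLOR_RGB2HSV).astype(int)
red=((hs[...,0]<8)|(hs[...,0]>172))&(hs[...,1]>120)
P,u,v=pts(g,red);s=(P[:,1]>-.15)&(P[:,1]<.15)&(P[:,2]>.05)&(u>270)
for p,a,b in zip(P[s],u[s],v[s]):print(a,b,p.round(3))
E
```

```text
V med 151.0
knob 268.21875 183.875 32 [ 0.6213 -0.0239  0.087 ] [ 0.6211 -0.0233  0.0864]
keeper 266.625 202.14583333333334 48 [ 0.5651 -0.0177  0.077 ] [ 0.5656 -0.0188  0.0727]
stop 262.5 242.5 4 [ 0.44   -0.0021  0.069 ] [ 0.44   -0.0021  0.0669]
L 5 [ 0.9999 -0.0162  0.5332  0.0448] -0.9295718 x 0.526881810772542 0.5394900382226626
R 8 [ 0.9997 -0.0263  0.5229 -0.0683] -1.504601 x 0.5119533395483662 0.5339530177360896
rect ((0.5093961954116821, -0.010845556855201721), (0.15384723246097565, 0.23904989659786224), 83.24676513671875)
292 165 [ 0.482 -0.023  0.161]
295 174 [ 0.472 -0.016  0.131]
295 175 [ 0.473 -0.006  0.132]
295 176 [0.475 0.005 0.133]
294 179 [0.479 0.012 0.125]
```

Run:
```python
from h import *
f=dict(np.load('top0.npz'));g=dict(np.load('side0.npz'))
a=np.radians(-6.8);Rz=np.array([[np.cos(a),np.sin(a)],[-np.sin(a),np.cos(a)]]);piv=np.array([.4817,-.0071])
for nm,F in(('top',f),('side',g)):
    P,u,v=pts(F,F['range_z']>0);c=(P[:,:2]-piv)@Rz.T*1000;z=P[:,2]*1000
    s=(abs(c[:,0])<110)&(c[:,0]>-60)&(abs(c[:,1])<25)&(z>80)&(z<180)
    print(nm)
    for i in np.nonzero(s)[0]:print((u[i],v[i]),c[i].round(0),z[i].round(0),F['image'][v[i],u[i]],end=' | ')
for nm,F in(('top',f),('side',g)):
    cv2.imwrite(f'pics/x{nm}.png',0*F['image'])
b=g['image'][155:205,235:315,::-1];cv2.imwrite('pics/zs.png',np.clip(cv2.resize(b,None,fx=10,fy=10,interpolation=cv2.INTER_CUBIC)*1.3,0,255).astype(np.uint8))
# bystanders near
P,u,v=pts(f,f['range_z']>0);s=(P[:,2]>.03)&(P[:,0]>.25)&(P[:,0]<.85)&(abs(P[:,1]+.01)<.22)
c=(P[:,:2]-piv)@Rz.T
s&=~((abs(c[:,1])<.085)&(c[:,0]>-.1)&(c[:,0]<.19))
print('\nnear objs',P[s][::15].round(2).tolist())
```

```text
top
(np.int64(259), np.int64(224)) [11. 15.] 157.0 [ 89  95 102] | (np.int64(260), np.int64(224)) [11. 12.] 155.0 [107 110 117] | (np.int64(261), np.int64(224)) [12.  9.] 156.0 [110 116 119] | (np.int64(262), np.int64(224)) [12.  6.] 154.0 [105 113 117] | (np.int64(263), np.int64(224)) [12.  3.] 158.0 [105 112 117] | (np.int64(264), np.int64(224)) [12.  0.] 155.0 [101 105 109] | (np.int64(265), np.int64(224)) [13. -3.] 155.0 [ 96 102 105] | (np.int64(259), np.int64(225)) [ 8. 14.] 160.0 [102 108 113] | (np.int64(260), np.int64(225)) [ 8. 11.] 154.0 [108 114 120] | (np.int64(261), np.int64(225)) [9. 9.] 154.0 [110 115 121] | (np.int64(262), np.int64(225)) [9. 6.] 158.0 [109 113 119] | (np.int64(263), np.int64(225)) [9. 3.] 160.0 [109 115 119] | (np.int64(264), np.int64(225)) [ 9. -0.] 161.0 [106 112 116] | (np.int64(266), np.int64(225)) [10. -6.] 155.0 [104 110 114] | (np.int64(267), np.int64(225)) [10. -9.] 157.0 [102 112 115] | (np.int64(268), np.int64(225)) [ 11. -12.] 159.0 [105 110 114] | (np.int64(269), np.int64(225)) [ 11. -15.] 157.0 [ 96 102 106] | (np.int64(259), np.int64(22
[... 13406 characters left out ...]
6, 0.1], [0.78, -0.16, 0.1], [0.77, -0.15, 0.1], [0.78, 0.14, 0.07], [0.77, -0.17, 0.09], [0.78, -0.14, 0.07], [0.78, 0.16, 0.08], [0.76, -0.15, 0.1], [0.77, 0.15, 0.08], [0.76, -0.15, 0.1], [0.77, 0.14, 0.08], [0.76, -0.15, 0.1], [0.77, 0.15, 0.08], [0.76, -0.15, 0.1], [0.77, 0.15, 0.07], [0.75, -0.15, 0.09], [0.76, 0.14, 0.07], [0.76, -0.15, 0.07], [0.76, 0.15, 0.07], [0.75, -0.14, 0.07], [0.76, 0.15, 0.07], [0.75, -0.15, 0.07], [0.75, 0.14, 0.08], [0.75, -0.15, 0.06], [0.75, 0.14, 0.06], [0.75, -0.22, 0.03], [0.75, 0.13, 0.03], [0.75, 0.14, 0.05], [0.75, 0.13, 0.04], [0.72, -0.22, 0.06], [0.72, -0.22, 0.05], [0.71, -0.22, 0.06], [0.7, -0.23, 0.06], [0.7, -0.23, 0.05], [0.69, -0.22, 0.04]]
```

View pics/zs.png

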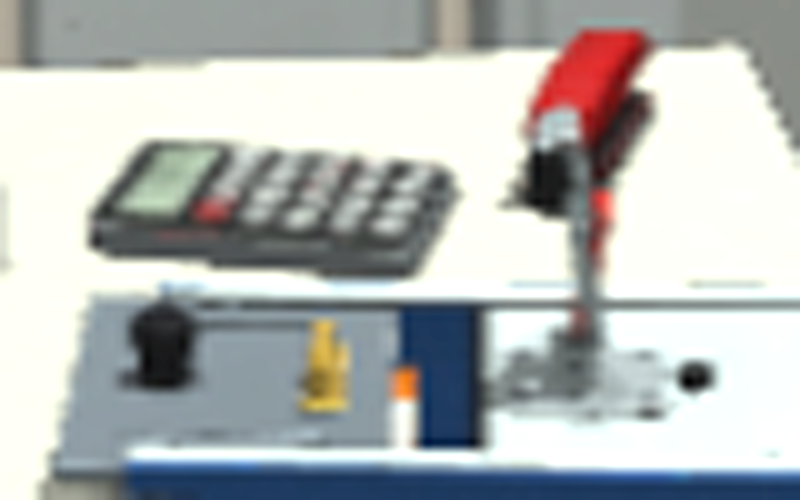

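The side zoom shows the lever just past vertical (about 0.56 rad) and the claw standing at about 80° tilt. The case yaw is −6.8°, the pivot is near (0.482,−0.007), and the lid is about 25 mm open. I'll shut the fingers, align the yaw, and travel along the front side, clear of the printer.

```bash
python3 -m pendant '0 0 0 0 0 -0.112 1;-23 -42 0 0 0 0 1;-23 -42 0 0 0 0 1;-23 -42 0 0 0 0 1;-23 -42 0 0 0 0 1;-23 -42 0 0 0 0 1;-23 -42 0 0 0 0 1;-23 -42 0 0 0 0 1;-23 -42 0 0 0 0 1;-23 -42 0 0 0 0 1' 60; python3 -m pendant '-23 -42 0 0 0 0 1;-23 -42 0 0 0 0 1;0 0 0 0 0 0 1'
cat > st.py <<'E'
from h import *
from cell import get_obs
from scipy.spatial.transform import Rotation as Ro
a=np.radians(-6.8);Rz=np.array([[np.cos(a),np.sin(a)],[-np.sin(a),np.cos(a)]]);piv=np.array([.4817,-.0071])
def st():
    o=get_obs();R=Ro.from_rotvec(o['eef_rot']).as_matrix();F=o['contact_force']
    print('t',round(o['t'],2),'case xy(mm, from pivot)',(Rz@(o['tcp_pos'][:2]-piv)*1000).round(1),'z',round(o['tcp_pos'][2]*1000,1),'tool x az',np.degrees(np.arctan2(R[1,0],R[0,0])).round(2),'zaxis',R[:,2].round(3),'Fcase',(Rz@F[:2]).round(1),F[2].round(1),'open',round(o['opening'],4))
st()
E
python3 st.py
```

```text
t: 1.1
tcp_pos: [0.3094, 0.2311, 0.231]
eef_rot: [0.185, 3.136, -0.0]
contact_force: [1.1, -0.7, -0.1]
opening: 0.0002
grasp_force: 0.0
t: 1.4
tcp_pos: [0.3466, 0.1393, 0.2311]
eef_rot: [0.203, 3.134, -0.002]
contact_force: [0.0, -0.1, -0.4]
opening: 0.0002
grasp_force: 0.0
t 1.4 case xy(mm, from pivot) [-151.5  129.4] z 231.1 tool x az 172.6 zaxis [ 0.001 -0.002 -1.   ] Fcase [ 0.  -0.1] -0.4 open 0.0002
```

```bash
python3 -m pendant '-41 -16 0 0 0 0 1;-41 -16 0 0 0 0 1;-41 -16 0 0 0 0 1;-41 -16 0 0 0 0 1;-41 -16 0 0 0 0 1;-41 -16 0 0 0 0 1;-41 -16 0 0 0 0 1;-41 -17 0 0 0 0.01 1;0 0 40 0 0 0 1;0 0 40 0 0 0 1' ; python3 -m pendant '0 0 40 0 0 0 1;0 0 34 0 0 0 1;0 0 5 0 0 0 1;0 0 0 0 0 0 1'
python3 st.py
```

```text
t: 2.4
tcp_pos: [0.6577, -0.0226, 0.1512]
eef_rot: [0.203, 3.132, 0.0]
contact_force: [-1.0, -0.2, -0.8]
opening: -0.0002
grasp_force: 0.0
t: 2.8
tcp_pos: [0.6547, -0.0219, 0.0709]
eef_rot: [-0.201, -3.132, -0.0]
contact_force: [0.3, -0.5, 0.1]
opening: -0.0001
grasp_force: 0.0
t 2.8 case xy(mm, from pivot) [173.5   5.8] z 70.9 tool x az 172.67 zaxis [-0.003  0.001 -1.   ] Fcase [ 0.3 -0.5] 0.1 open -0.0001
```

```bash
python3 -m pendant '0 -6 0 0 0 -0.009 1;3 0 0 0 0 0 1;3 0 0 0 0 0 1;2 0 0 0 0 0 1;2 0 0 0 0 0 1;2 0 0 0 0 0 1;2 0 0 0 0 0 1';python3 st.py; python3 -m pendant '2 0 0 0 0 0 1;2 0 0 0 0 0 1;2 0 0 0 0 0 1;2 0 0 0 0 0 1;2 0 0 0 0 0 1'
python3 st.py
```

```text
t: 3.5
tcp_pos: [0.6414, -0.0273, 0.0729]
eef_rot: [0.188, 3.134, -0.0]
contact_force: [1.2, 0.0, 1.2]
opening: 0.0001
grasp_force: 0.8
t 3.5 case xy(mm, from pivot) [161.   -1.1] z 72.9 tool x az 173.14 zaxis [ 0.002 -0.    -1.   ] Fcase [1.2 0.2] 1.2 open 0.0001
t: 4.0
tcp_pos: [0.6309, -0.026, 0.0723]
eef_rot: [0.188, 3.136, 0.0]
contact_force: [1.7, -0.5, 0.6]
opening: 0.0001
grasp_force: 0.8
t 4.0 case xy(mm, from pivot) [150.4  -1.1] z 72.3 tool x az 173.14 zaxis [ 0.  0. -1.] Fcase [ 1.8 -0.2] 0.6 open 0.0001
```

```bash
python3 -m pendant '2 0 0 0 0 0 1;2 0 0 0 0 0 1;2 0 0 0 0 0 1;2 0 0 0 0 0 1;1 0 0 0 0 0 1';python3 st.py; python3 -m pendant '1 0 0 0 0 0 1;1 0 0 0 0 0 1'
python3 st.py; python3 -m pendant '0.7 0 0 0 0 0 1;0.5 0 0 0 0 0 1'
python3 st.py
```

```text
t: 4.5
tcp_pos: [0.6218, -0.0249, 0.0722]
eef_rot: [-0.188, -3.136, -0.0]
contact_force: [1.1, 0.4, 1.5]
opening: -0.0001
grasp_force: 0.8
t 4.5 case xy(mm, from pivot) [141.2  -1.1] z 72.2 tool x az 173.14 zaxis [-0.  0. -1.] Fcase [1.  0.5] 1.5 open -0.0001
t: 4.7
tcp_pos: [0.62, -0.0247, 0.0723]
eef_rot: [-0.188, -3.136, -0.0]
contact_force: [2.3, -0.7, 1.5]
opening: 0.0002
grasp_force: 0.8
t 4.7 case xy(mm, from pivot) [139.4  -1.1] z 72.3 tool x az 173.14 zaxis [-0.  0. -1.] Fcase [ 2.4 -0.4] 1.5 open 0.0002
t: 4.9
tcp_pos: [0.6188, -0.0246, 0.0723]
eef_rot: [-0.188, -3.136, -0.0]
contact_force: [2.4, 0.2, 1.0]
opening: 0.0002
grasp_force: 0.8
t 4.9 case xy(mm, from pivot) [138.2  -1.1] z 72.3 tool x az 173.14 zaxis [-0.  0. -1.] Fcase [2.4 0.5] 1.0 open 0.0002
```

```bash
for i in 1 2; do :; done; python3 -m pendant '0.7 0 0 0 0 0 1;0.7 0 0 0 0 0 1'|grep -E 'force'; python3 -m pendant '0.7 0 0 0 0 0 1'|grep contact; python3 -m pendant '0.7 0 0 0 0 0 1'|grep contact;python3 st.py
```

```text
contact_force: [2.8, -1.5, -0.7]
grasp_force: 1.6
contact_force: [5.4, 0.1, -0.1]
contact_force: [7.3, -0.9, -4.1]
t 5.3 case xy(mm, from pivot) [136.5  -1.1] z 72.5 tool x az 173.13 zaxis [ 0.003 -0.    -1.   ] Fcase [7.4 0. ] -4.1 open 0.0001
```

The lid is on its seal at about 6–7 N. Next I'll go over the latch to its −x side, behind the lever.

```bash
python3 -m pendant '-5 0 0 0 0 0 1;0 0 -45 0 0 0 1;0 0 -45 0 0 0 1;0 0 -40 0 0 0 1;45 1 0 0 0 0 1;45 0 0 0 0 0 1;45 0 0 0 0 0 1;49 0 0 0 0 0 1;0 0 0 0 0 0 1'>/dev/null;python3 st.py; python3 -m pendant '0 0 40 0 0 0 1;0 0 40 0 0 0 1;0 0 5 0 0 0 1;0 0 0 0 0 0 1'>/dev/null; python3 st.py
cat > look.py <<'E'
import sys
from st import *
from cell import cams
f=cams.grab_frame('top');g=cams.grab_frame('side')
n=sys.argv[1];np.savez(n+'t.npz',**f);np.savez(n+'s.npz',**g)
A=cv2.resize(f['image'][165:265,225:305,::-1],None,fx=4,fy=4,interpolation=cv2.INTER_CUBIC);B=cv2.resize(g['image'][130:210,235:325,::-1],None,fx=5,fy=5,interpolation=cv2.INTER_CUBIC)
im=np.zeros((400,780,3),np.uint8);im[:,:320]=A;im[:,330:780]=B
cv2.imwrite(f'pics/{n}.png',np.clip(im*1.4,0,255).astype(np.uint8))
E
python3 look.py a
```

```text
t 6.2 case xy(mm, from pivot) [-50.    0.4] z 199.7 tool x az 173.17 zaxis [-0.006  0.001 -1.   ] Fcase [ 0.  -0.3] -0.4 open -0.0001
t 6.6 case xy(mm, from pivot) [-44.4   0.1] z 116.3 tool x az 173.13 zaxis [-0.004  0.    -1.   ] Fcase [-0.1  0.2] 0.2 open -0.0001
t 6.6 case xy(mm, from pivot) [-44.4   0.1] z 116.3 tool x az 173.13 zaxis [-0.004  0.    -1.   ] Fcase [-0.1  0.2] 0.2 open -0.0001
```

View pics/a.png

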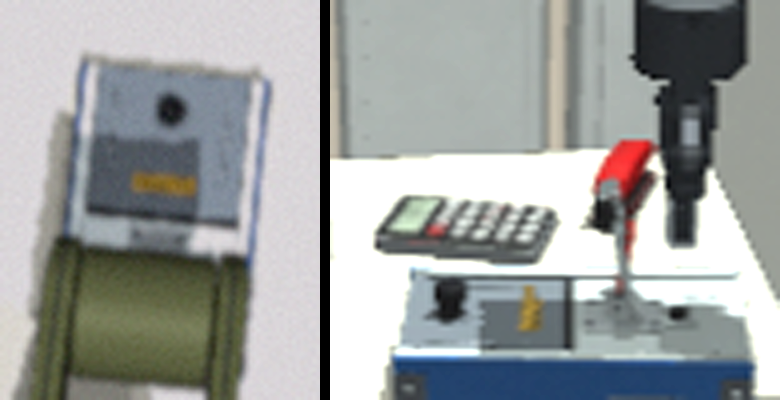

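The lid is now shut (no blue gap at the seal, side view (570,310)). The fingers hang behind the lever. I'll push the lever forwards.

```bash
python3 -m pendant '-5 0 0 0 0 0 1;-5 0 0 0 0 0 1;-5 0 0 0 0 0 1;-5 0 0 0 0 0 1;-4 0 0 0 0 0 1;0 0 0 0 0 0 1'>/dev/null;python3 st.py; python3 -m pendant '-4 0 0 0 0 0 1;-4 0 0 0 0 0 1;-4 0 0 0 0 0 1;-3 0 0 0 0 0 1'>/dev/null; python3 st.py; python3 -m pendant '-2 0 0 0 0 0 1;0 0 0 0 0 0 1'>/dev/null; python3 st.py
python3 look.py b;python3 - <<'E'
from st import *
g=dict(np.load('bs.npz'));P,u,v=pts(g,g['range_z']>0);c=(P[:,:2]-piv)@Rz.T*1000;z=P[:,2]*1000
s=(c[:,0]>5)&(c[:,0]<75)&(abs(c[:,1])<25)&(z>85)&(z<180)
for i in np.nonzero(s)[0]:print(u[i],v[i],c[i].round(0),z[i].round(0),g['image'][v[i],u[i]],end='|')
E
```

```text
t 7.3 case xy(mm, from pivot) [-19.    0.1] z 117.4 tool x az 173.14 zaxis [ 0. -0. -1.] Fcase [-0.6  0.3] 0.0 open 0.0001
t 7.7 case xy(mm, from pivot) [-4.6  0.1] z 116.9 tool x az 173.14 zaxis [-0.001  0.    -1.   ] Fcase [-1.7  0.3] -1.5 open -0.0001
t 7.9 case xy(mm, from pivot) [-2.4  0. ] z 117.1 tool x az 173.13 zaxis [-0. -0. -1.] Fcase [-0.2  0.5] -0.6 open -0.0004
t 7.9 case xy(mm, from pivot) [-2.4  0. ] z 117.1 tool x az 173.13 zaxis [-0. -0. -1.] Fcase [-0.2  0.5] -0.6 open -0.0004
t 8.0 case xy(mm, from pivot) [-2.3  0. ] z 117.4 tool x az 173.14 zaxis [ 0.001 -0.    -1.   ] Fcase [ 1.3 -0.1] -0.4 open -0.0
289 163 [13. 11.] 179.0 [84 66 64]|290 163 [10. 11.] 179.0 [23 26 27]|290 164 [10. 13.] 176.0 [49 27 29]|281 168 [ 39. -18.] 149.0 [117 123 119]|282 168 [ 36. -11.] 152.0 [159 164 154]|280 169 [ 42. -12.] 148.0 [91 96 95]|281 169 [39. -1.] 152.0 [82 88 88]|282 169 [36. -7.] 150.0 [114 119 113]|283 169 [ 32. -12.] 148.0 [179 183 170]|279 170 [ 46. -10.] 145.0 [131 136 129]|280 170 [42. -0.] 149.0 [83 90 89]|281 170 [39.  5.] 151.0 [92 98 99]|282 170 [36.  5.] 151.0 [
[... 2089 characters left out ...]
19.0 [97 28 26]|290 179 [8. 1.] 117.0 [96 85 83]|286 180 [22. 16.] 120.0 [130 136 129]|287 180 [18. 15.] 119.0 [88 94 94]|288 180 [15. 15.] 119.0 [81 79 79]|289 180 [12. 11.] 117.0 [75 26 25]|290 180 [ 8. 11.] 118.0 [112  91  84]|287 181 [18. 15.] 115.0 [ 93 100  99]|288 181 [15. 14.] 115.0 [ 93 100 100]|289 181 [12. 15.] 115.0 [103  90  90]|290 181 [ 8. 10.] 113.0 [99 43 41]|288 182 [15. 10.] 110.0 [88 95 94]|289 182 [12. 17.] 113.0 [90 83 83]|290 182 [ 8. 14.] 112.0 [86 54 53]|288 183 [15. 16.] 109.0 [126 134 130]|289 183 [11. 13.] 107.0 [86 93 92]|290 183 [ 8. 14.] 108.0 [79 77 76]|289 184 [11. 17.] 105.0 [120 126 125]|290 184 [ 8. 15.] 105.0 [86 92 92]|290 185 [ 8. 16.] 101.0 [86 93 93]|
```

View pics/b.png

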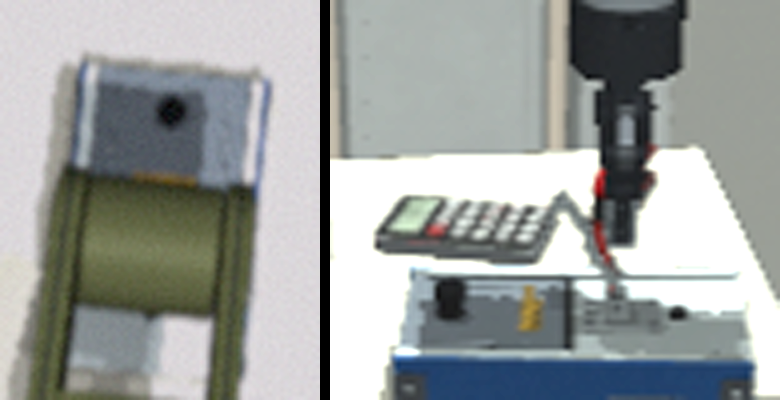

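The lever now stands at about 0.13 rad and the claw at about 55° tilt with its tip at case (40,151) (side view pixel (562,195)). I'll raise the fingers and push the claw over and down.

```bash
python3 -m pendant '0 0 -24 0 0 0 1;0 0 0 0 0 0 1;-8 0 0 0 0 0 1;-7 0 0 0 0 0 1;-5 0 0 0 0 0 1;-4 0 2 0 0 0 1;-4 0 2 0 0 0 1;-4 0 2 0 0 0 1;0 0 0 0 0 0 1'>/dev/null;python3 st.py; python3 -m pendant '-3 0 2 0 0 0 1;-3 0 3 0 0 0 1;-2 0 3 0 0 0 1;-2 0 3 0 0 0 1;-2 0 4 0 0 0 1;0 0 0 0 0 0 1'>/dev/null; python3 st.py;  python3 -m pendant '-2 0 4 0 0 0 1;-2 0 4 0 0 0 1;-1 0 4 0 0 0 1;0 0 0 0 0 0 1'>/dev/null; python3 st.py;python3 look.py c;python3 - <<'E'
from st import *
g=dict(np.load('cs.npz'));P,u,v=pts(g,g['range_z']>0);c=(P[:,:2]-piv)@Rz.T*1000;z=P[:,2]*1000
s=(c[:,0]>5)&(c[:,0]<90)&(abs(c[:,1])<20)&(z>78)&(z<105)
for i in np.nonzero(s)[0][::2]:print(u[i],v[i],c[i].round(0),z[i].round(0),g['image'][v[i],u[i]],end='|')
E
```

```text
t 8.9 case xy(mm, from pivot) [29.5 -0. ] z 134.7 tool x az 173.13 zaxis [-0.001  0.    -1.   ] Fcase [ 0.2 -0.8] 0.5 open 0.0
t 9.5 case xy(mm, from pivot) [41.2 -0. ] z 119.5 tool x az 173.14 zaxis [-0.001  0.    -1.   ] Fcase [-0.2 -0.5] -0.9 open -0.0001
t 9.9 case xy(mm, from pivot) [46.  0.] z 107.4 tool x az 173.14 zaxis [-0.001  0.    -1.   ] Fcase [-0.4  0.2] -0.4 open 0.0003
t 9.9 case xy(mm, from pivot) [46.  0.] z 107.4 tool x az 173.14 zaxis [-0.001  0.    -1.   ] Fcase [-0.4  0.2] -0.4 open 0.0003
t 10.0 case xy(mm, from pivot) [46.3  0. ] z 108.1 tool x az 173.14 zaxis [-0.  0. -1.] Fcase [0.4 0.8] 0.3 open -0.0001
289 183 [ 11. -18.] 93.0 [141 134 126]|282 184 [ 35. -13.] 91.0 [135 145 143]|284 184 [ 28. -13.] 91.0 [102 110 109]|286 184 [ 21. -20.] 88.0 [88 95 95]|288 184 [ 14. -16.] 90.0 [89 95 94]|290 184 [8. 9.] 102.0 [96 33 31]|275 185 [ 59. -19.] 84.0 [106 113 111]|277 185 [52. -9.] 89.0 [ 93 100  99]|279 185 [ 45. -15.] 86.0 [78 84 83]|281 185 [ 38. -14.] 87.0 [88 95 94]|283 185 [ 31. -19.] 85.0 [86 93 93]|285 185 [ 24. -17.] 86.0 [88 95 94]|287 185 [ 18. -13.] 
[... 480 characters left out ...]
]|289 187 [11. 16.] 94.0 [103 110 109]|271 188 [72.  8.] 85.0 [86 92 92]|273 188 [65. 10.] 86.0 [ 98 105 105]|275 188 [59. 13.] 88.0 [64 68 69]|277 188 [52. 11.] 87.0 [73 78 78]|279 188 [45. 13.] 88.0 [89 95 95]|281 188 [38. 13.] 88.0 [92 99 99]|283 188 [31. 14.] 89.0 [87 93 93]|285 188 [25. 12.] 88.0 [91 98 98]|287 188 [18. 14.] 89.0 [89 96 95]|289 188 [11. 16.] 90.0 [88 95 94]|271 189 [72. 10.] 82.0 [102 110 110]|273 189 [65. 12.] 84.0 [ 95 100  97]|275 189 [59.  9.] 82.0 [90 87 70]|281 189 [38. 11.] 83.0 [86 92 92]|283 189 [31. 14.] 85.0 [91 98 97]|285 189 [25. 16.] 86.0 [112 121 121]|287 189 [18. 11.] 84.0 [106 114 113]|275 190 [59.  9.] 78.0 [80 68 35]|275 191 [58. 18.] 79.0 [90 76 36]|
```

View pics/c.png

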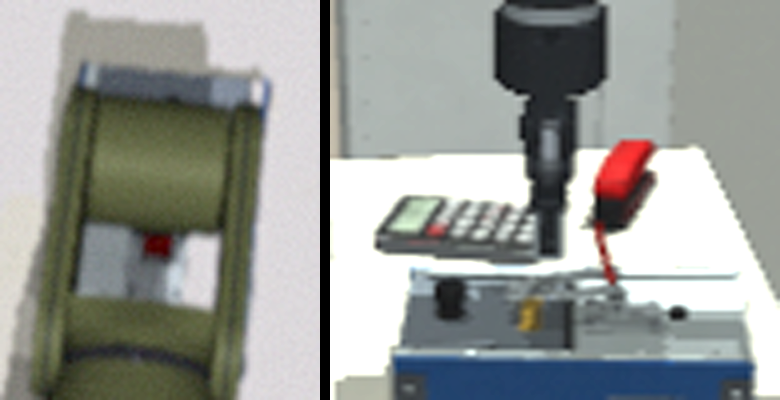

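The claw is down on the keeper area (side view (545,290)), but the depth readings suggest it may be lying a little high. I'll feel with a gentle press from above.

```bash
python3 -m pendant '-8 0 4 0 0 0 1;0 0 5 0 0 0 1;0 0 4 0 0 0 1;0 0 0 0 0 0 1'>/dev/null;python3 st.py; python3 -m pendant '0 0 2 0 0 0 1;0 0 2 0 0 0 1'>/dev/null; python3 st.py;  python3 -m pendant '0 0 2 0 0 0 1;0 0 1 0 0 0 1'>/dev/null; python3 st.py
```

```text
t 10.4 case xy(mm, from pivot) [53.7 -0. ] z 94.2 tool x az 173.14 zaxis [-0.002  0.    -1.   ] Fcase [0.7 0.6] -0.4 open 0.0001
t 10.6 case xy(mm, from pivot) [54.5 -0. ] z 91.3 tool x az 173.14 zaxis [ 0. -0. -1.] Fcase [-0.5  0.5] -0.2 open 0.0
t 10.8 case xy(mm, from pivot) [54.4 -0. ] z 88.2 tool x az 173.14 zaxis [-0. -0. -1.] Fcase [-0.7 -0.4] 0.4 open 0.0002
```

```bash
python3 -m pendant '0 0 1 0 0 0 1;0 0 1 0 0 0 1'>/dev/null;python3 st.py; python3 -m pendant '0 0 1 0 0 0 1;0 0 1 0 0 0 1'>/dev/null; python3 st.py;  python3 -m pendant '0 0 1 0 0 0 1'>/dev/null; python3 st.py
```

```text
t 11.0 case xy(mm, from pivot) [54.6 -0. ] z 86.4 tool x az 173.14 zaxis [ 0. -0. -1.] Fcase [0.7 0.1] 1.0 open 0.0001
t 11.2 case xy(mm, from pivot) [54.5 -0. ] z 84.3 tool x az 173.14 zaxis [ 0. -0. -1.] Fcase [ 0.1 -0.6] -0.4 open 0.0002
t 11.3 case xy(mm, from pivot) [54.5 -0. ] z 83.3 tool x az 173.14 zaxis [ 0. -0. -1.] Fcase [-0.  -0.2] 1.5 open -0.0
```

```bash
python3 -m pendant '0 0 1 0 0 0 1'>/dev/null;python3 st.py; python3 -m pendant '0 0 1 0 0 0 1'>/dev/null; python3 st.py
```

```text
t 11.4 case xy(mm, from pivot) [54.6 -0. ] z 83.0 tool x az 173.14 zaxis [-0. -0. -1.] Fcase [-4.1  0.2] 7.5 open 0.0003
t 11.5 case xy(mm, from pivot) [54.7 -0. ] z 82.8 tool x az 173.14 zaxis [-0.  0. -1.] Fcase [-5.6  0.4] 12.5 open 0.0002
```

It is firm at z≈83, which matches the plate resting on the bar at about −12° tilt, so the lip is hooked. Next I'll lift, come to the +x side of the handle, and start swinging it back.

```bash
python3 -m pendant '0 0 -10 0 0 0 1;0 0 -20 0 0 0 1;0 0 -9 0 0 0 1;10 0 0 0 0 0 1;10 0 0 0 0 0 1;0 0 0 0 0 0 1'>/dev/null;python3 st.py; python3 look.py d;python3 - <<'E'
from st import *
g=dict(np.load('ds.npz'));P,u,v=pts(g,g['range_z']>0);c=(P[:,:2]-piv)@Rz.T*1000;z=P[:,2]*1000
s=(c[:,0]>-20)&(c[:,0]<25)&(abs(c[:,1])<20)&(z>118)&(z<140)
for i in np.nonzero(s)[0]:print(u[i],v[i],c[i].round(0),z[i].round(0),g['image'][v[i],u[i]],end='|')
E
```

```text
t 12.1 case xy(mm, from pivot) [32.2  0.1] z 118.9 tool x az 173.14 zaxis [-0.003  0.    -1.   ] Fcase [-0.5 -0.1] 0.5 open -0.0003
t 12.1 case xy(mm, from pivot) [32.2  0.1] z 118.9 tool x az 173.14 zaxis [-0.003  0.    -1.   ] Fcase [-0.5 -0.1] 0.5 open -0.0003
t 12.2 case xy(mm, from pivot) [33.4  0. ] z 119.4 tool x az 173.14 zaxis [-0.001  0.    -1.   ] Fcase [ 1.6 -0.7] 0.5 open -0.0004
288 174 [ 15. -10.] 130.0 [48 19 19]|289 174 [ 12. -12.] 130.0 [43 22 22]|288 175 [15. -4.] 130.0 [75 20 19]|289 175 [12. -4.] 129.0 [72 21 19]|288 176 [15.  7.] 131.0 [114  58  53]|289 176 [12.  9.] 131.0 [88 53 49]|288 177 [15.  6.] 127.0 [107  59  54]|289 177 [12. 13.] 130.0 [127  78  71]|289 178 [12. 13.] 126.0 [121  78  71]|290 178 [ 8. -3.] 119.0 [172 165 152]|289 179 [12.  8.] 120.0 [98 27 23]|290 179 [8. 4.] 118.0 [152 145 133]|
```

View pics/d.png

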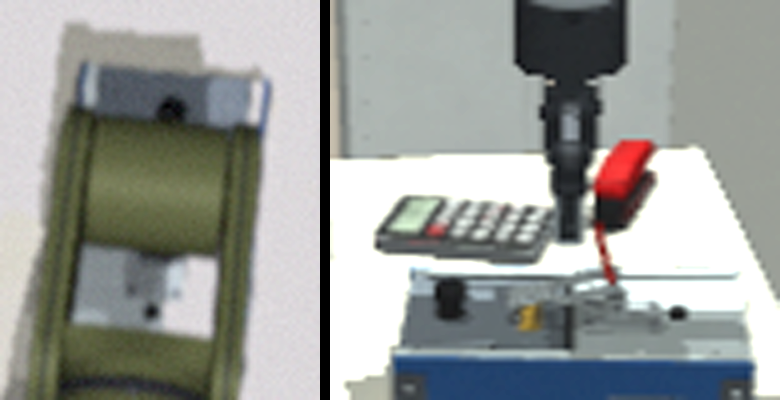

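The claw plate slopes down over the brass keeper (side view (530,305)), the lever stands at about 76°, and the fingers are in front of it. I'll swing it back along the arc.

```bash
python3 -m pendant '5 0 0 0 0 0 1;5 0 0 0 0 0 1;5 0 -1 0 0 0 1;5 0 -1 0 0 0 1;5 0 0 0 0 0 1;5 0 0 0 0 0 1'>/dev/null;python3 st.py; python3 -m pendant '5 0 1 0 0 0 1;5 0 2 0 0 0 1;5 0 2 0 0 0 1'>/dev/null; python3 st.py;python3 -m pendant '4 0 2 0 0 0 1;4 0 2 0 0 0 1'>/dev/null; python3 st.py
```

```text
t 12.8 case xy(mm, from pivot) [4.1 0. ] z 122.3 tool x az 173.14 zaxis [ 0. -0. -1.] Fcase [1.6 0.2] -2.0 open 0.0002
t 13.1 case xy(mm, from pivot) [-10.6   0.1] z 117.7 tool x az 173.14 zaxis [ 0.001 -0.    -1.   ] Fcase [ 1.1 -0.6] 2.2 open -0.0002
t 13.3 case xy(mm, from pivot) [-18.1   0. ] z 113.7 tool x az 173.14 zaxis [ 0.002 -0.    -1.   ] Fcase [4.  0.2] 1.0 open -0.0001
```

```bash
python3 -m pendant '3 0 3 0 0 0 1;3 0 3 0 0 0 1;3 0 3 0 0 0 1;3 0 3 0 0 0 1'>/dev/null;python3 st.py; python3 -m pendant '2 0 3 0 0 0 1;2 0 3 0 0 0 1;2 0 3 0 0 0 1'>/dev/null; python3 st.py; python3 -m pendant '2 0 2 0 0 0 1;2 0 2 0 0 0 1'>/dev/null; python3 st.py
```

```text
t 13.7 case xy(mm, from pivot) [-30.    0.1] z 101.7 tool x az 173.13 zaxis [ 0.002 -0.    -1.   ] Fcase [4.6 0.4] 3.8 open -0.0001
t 14.0 case xy(mm, from pivot) [-36.6   0.1] z 92.0 tool x az 173.14 zaxis [ 0. -0. -1.] Fcase [ 3.  -0.1] 2.4 open -0.0
t 14.2 case xy(mm, from pivot) [-41.3   0.1] z 87.7 tool x az 173.14 zaxis [-0.002  0.    -1.   ] Fcase [ 2.5 -0.6] 0.8 open -0.0001
```

```bash
python3 -m pendant '2 0 2 0 0 0 1;1 0 1.5 0 0 0 1;1 0 1.5 0 0 0 1'>/dev/null;python3 st.py; python3 -m pendant '0 0 1 0 0 0 1;0 0 1 0 0 0 1;0 0 0 0 0 0 1'>/dev/null; python3 st.py; python3 -m pendant '0 0 1 0 0 0 1'>/dev/null; python3 st.py; python3 -m pendant '0 0 1 0 0 0 1'>/dev/null; python3 st.py
```

```text
t 14.5 case xy(mm, from pivot) [-45.2   0.1] z 82.8 tool x az 173.14 zaxis [-0.001  0.    -1.   ] Fcase [ 1.3 -0.1] 1.6 open 0.0
t 14.8 case xy(mm, from pivot) [-45.3   0.1] z 80.7 tool x az 173.14 zaxis [-0.002  0.    -1.   ] Fcase [-0.1  0. ] 0.2 open -0.0001
t 14.9 case xy(mm, from pivot) [-44.9   0.1] z 80.1 tool x az 173.14 zaxis [-0.001  0.    -1.   ] Fcase [-1.  -0.5] 1.4 open -0.0001
t 15.0 case xy(mm, from pivot) [-44.8   0.1] z 79.1 tool x az 173.14 zaxis [-0.001  0.    -1.   ] Fcase [-0.1 -0.6] 1.3 open 0.0001
```

```bash
for r in a; do python3 -m pendant '0 0 0.7 0 0 0 1'>/dev/null; python3 st.py; python3 -m pendant '0 0 0.7 0 0 0 1'>/dev/null; python3 st.py; python3 -m pendant '0 0 0.7 0 0 0 1'>/dev/null; python3 st.py; python3 -m pendant '0 0 0.5 0 0 0 1'>/dev/null; python3 st.py; done
```

```text
t 15.1 case xy(mm, from pivot) [-44.8   0.1] z 78.4 tool x az 173.14 zaxis [-0.001  0.    -1.   ] Fcase [-1.3  0.5] 0.7 open 0.0002
t 15.2 case xy(mm, from pivot) [-44.7   0.1] z 77.8 tool x az 173.14 zaxis [-0.  0. -1.] Fcase [-1.4 -0.3] 0.3 open -0.0
t 15.3 case xy(mm, from pivot) [-44.6   0.1] z 77.1 tool x az 173.14 zaxis [-0.  0. -1.] Fcase [-0.8  0.2] 0.6 open 0.0002
t 15.4 case xy(mm, from pivot) [-44.6   0.1] z 76.7 tool x az 173.13 zaxis [-0.  0. -1.] Fcase [-0.4 -0.3] 2.0 open 0.0002
```

```bash
python3 -m pendant '0 0 0.6 0 0 0 1'>/dev/null; python3 st.py; python3 -m pendant '0 0 0.6 0 0 0 1'>/dev/null; python3 st.py; python3 -m pendant '0 0 0.6 0 0 0 1'>/dev/null; python3 st.py; python3 -m pendant '0 0 0.5 0 0 0 1'>/dev/null; python3 st.py
```

```text
t 15.5 case xy(mm, from pivot) [-44.6   0.1] z 76.1 tool x az 173.14 zaxis [-0. -0. -1.] Fcase [-1.1 -0.2] 1.0 open 0.0001
t 15.6 case xy(mm, from pivot) [-44.5   0.1] z 75.5 tool x az 173.14 zaxis [-0.  0. -1.] Fcase [-1.4  0.6] 0.9 open 0.0
t 15.7 case xy(mm, from pivot) [-44.5   0.1] z 74.9 tool x az 173.14 zaxis [-0.  0. -1.] Fcase [-0.5  0.3] 1.4 open 0.0001
t 15.8 case xy(mm, from pivot) [-44.5   0.1] z 74.6 tool x az 173.14 zaxis [-0. -0. -1.] Fcase [-2.5 -0.1] 5.0 open -0.0
```

```bash
python3 -m pendant '0 0 0.4 0 0 0 1'>/dev/null; python3 st.py; python3 -m pendant '0 0 0.3 0 0 0 1'>/dev/null; python3 st.py
```

```text
t 15.9 case xy(mm, from pivot) [-44.5   0.1] z 74.5 tool x az 173.13 zaxis [-0.  0. -1.] Fcase [-4.5  0.4] 6.7 open -0.0001
t 16.0 case xy(mm, from pivot) [-44.5   0.1] z 74.4 tool x az 173.14 zaxis [-0.  0. -1.] Fcase [-5.6 -0.5] 8.4 open -0.0003
```

```bash
python3 -m pendant '0 0 0.4 0 0 0 1'>/dev/null; python3 st.py; python3 -m pendant '0 0 0.4 0 0 0 1;0 0 0 0 0 0 1'>/dev/null; python3 st.py
```

```text
t 16.1 case xy(mm, from pivot) [-44.4   0.1] z 74.3 tool x az 173.14 zaxis [-0.001 -0.    -1.   ] Fcase [-5.5  0.4] 11.0 open 0.0005
t 16.3 case xy(mm, from pivot) [-44.4   0.1] z 74.3 tool x az 173.14 zaxis [-0.001  0.    -1.   ] Fcase [-6.6  0.2] 10.5 open 0.0
```

It is firmly seated at about 11 N (lever ≈2.04 rad). I'll lift off, clear the view, and check.

```bash
python3 -m pendant '0 0 -2 0 0 0 1;0 0 -5 0 0 0 1;0 0 -20 0 0 0 1;0 0 -40 0 0 0 1;0 0 -45 0 0 0 1;30 30 -30 0 0 0 1;30 40 0 0 0 0 1;30 40 0 0 0 0 1;0 0 0 0 0 0 1'>/dev/null; python3 st.py;python3 look.py e;python3 - <<'E'
from st import *
for n in 'ts':
    g=dict(np.load(f'e{n}.npz'));hs=cv2.cvtColor(g['image'],cv2.COLOR_RGB2HSV).astype(int)
    P,u,v=pts(g,((hs[...,0]<8)|(hs[...,0]>172))&(hs[...,1]>120));c=(P[:,:2]-piv)@Rz.T*1000;z=P[:,2]*1000
    s=(abs(c[:,0])<70)&(abs(c[:,1])<15)&(z>55)&(z<140)
    if s.any():print(n,s.sum(),'x',np.percentile(c[s,0],[2,98]).round(1),'slope dz/dx',np.polyfit(c[s,0],z[s],1).round(3))
E
```

```text
t 17.2 case xy(mm, from pivot) [-135.9  112.7] z 214.2 tool x az 173.6 zaxis [ 0.001  0.002 -1.   ] Fcase [ 0.4 -0.3] -0.1 open 0.0
t 17.2 case xy(mm, from pivot) [-135.9  112.7] z 214.2 tool x az 173.6 zaxis [ 0.001  0.002 -1.   ] Fcase [ 0.4 -0.3] -0.1 open 0.0
t 17.3 case xy(mm, from pivot) [-133.7  109.9] z 213.9 tool x az 173.33 zaxis [ 0.001 -0.    -1.   ] Fcase [-0.3 -0.2] -0.4 open -0.0003
t 83 x [-53.  -12.2] slope dz/dx [ 0.087 77.55 ]
s 41 x [-50.8 -12.7] slope dz/dx [ 0.099 77.99 ]
```

View pics/e.png

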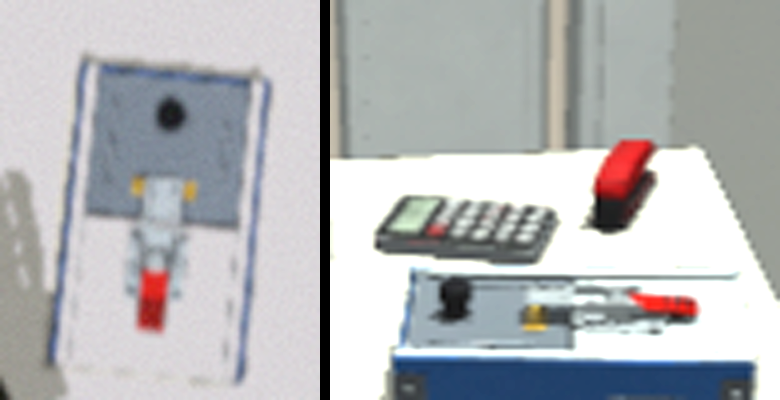

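The lever lies 5–5.5° below level, unchanged after release (side view (665,303)). The claw hooks the keeper at (163,190) in the top view, and the lid is shut. Handing in.

```bash
python3 -c "
from cell import robot
print(robot.sign_off())"
```

```text
the job is handed in; nothing more can be done
None
```

The job is handed in at about 17 s: the lid is shut on its seal, the claw is hooked over the keeper bar, and the lever is seated on its stop at about 2.04 rad with a measured press of about 11 N; it was still there after I let go. No verdict came back from the sign-off.

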